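# Short spin in the bench microcentrifuge

### The job

Give the loaded tubes a short spin, working with closed fingertips only. Press the open lid of the small white bench centrifuge down until its catch snaps in, then switch the machine on by pressing the left end of its black rocker (seen from the front), then press the blue short-spin key all the way down and finish while still holding it down. Grasp and lift nothing, and leave the green and red keys and the other things on the bench alone.

Things in the scene. Friction and masses are not known exactly. Their poses are not given: they have to be found in the camera images.
- microcentrifuge: small white bench centrifuge, grey side cheeks, 244 (x) x 230 (y) x 122 mm with the lid shut; fixed. Origin under its middle at bench height; x to its back, y to its left, z up. Deck 100 mm high. A light grey key panel slopes 32 degrees, from z 52 mm at x -130 mm up to z 98 mm at x -57 mm; keys move square to it. Left to right: black rocker (y +70 mm), green key (+16), red (-31), blue (-78).
- lid (a joint): lid angle, rad: 0 = shut and latched, grows as the front edge rises (up to 1.25). Hinged at the back; stays at any angle it is left at (stiff hinge, 0.17 N m). At about 0.08 the bar under its front edge rests on a sprung catch; about 10 N at the front edge snaps it past, then it stays near 0. Above 0.03 it is not latched.
- lid_press (a point): on the outer (top) face of the lid, 8 mm behind the middle of its front edge, on a grey bar; turns with the lid. Site x points to the hinge, z out of the outer face; in the lid's frame it lies 143.5 mm before and 19 mm above the hinge axis. The lid is a plate 18 mm thick, 206 mm wide, with a clear round window.
- lid_hinge (a point): middle of the lid's hinge axis, which runs along the centrifuge's y axis; 100 mm behind the centrifuge's origin and 104 mm above the bench.
- rocker (a joint): mains rocker, rad: 0 = off (left end stands up), 0.34 = on (left end down). Over-centre spring: past 0.17 it snaps over by itself and stays; about 5 N at the end flips it.
- rocker_on (a point): fixed point on the left (on) end of the black rocker (38 mm long along y, 25 mm wide), 4 mm from its end, at the height of its raised face when off; the point keeps the centrifuge's axes. On, this end lies about 5 mm deeper into the panel.
- spin_key (a joint): travel of the blue key in m: 0 = up, 0.004 = all the way down; springs back, 1 N to start and 4.3 N fully down.
- spin_key_top (a point): middle of the top of the blue key (23 mm square, two white triangles), the right-hand one of three; z points out of the sloping panel, x up the slope. Key tops stand 7.5 mm off the panel.
- start_key (a joint): travel of the green key in m (0 up, 0.004 down); the left one of the three. To be left alone.
- stop_key (a joint): travel of the red key in m (0 up, 0.004 down); the middle one. To be left alone.
- tip_box: loose box of pipette tips, yellow with clear lid, 92 x 122 x 88 mm, to the left of the centrifuge; origin under its middle. Leave alone.
- dropper: loose white dropper bottle, 38 mm wide, 90 mm high, left of the key panel; origin under its middle. Leave alone.
- marker: loose white marker pen with red cap, 131 mm long, 14 mm high, lying in front of the centrifuge; origin under its middle. Leave alone.
- forceps: loose steel forceps, 111 mm long, 8 mm high, at the far left of the bench; origin under the middle. Leave alone.
- cooler: loose small blue cooler with clear lid, 74 x 107 x 38 mm, at the far right; origin under its middle. Leave alone.
- micro_rack: white microtube rack, 68 x 244 x 40 mm, fixed, right of the centrifuge; origin under its middle.

How it is judged (in metres and radians):
On the way, in this order (a step that is already met when the one before it is completed fails the run):
1. the lid is shut and its catch has snapped in (value of joint lid below 0.02 rad), for 0.2 s.
2. the rocker is on (value of joint rocker above 0.28 rad), for 0.2 s.
3. the blue key is held down (value of joint spin_key above 0.003 m), for 0.2 s.
At the end, for the whole second after the job is handed in: The lid is latched (under 0.02 rad), the rocker is on (over 0.28 rad), and the fingers keep the blue key down (over 3 of its 4 mm, with more than 1.5 N) through the last second; the green and red keys are up (value of joint lid below 0.02 rad and value of joint rocker above 0.28 rad and value of joint spin_key above 0.003 m and contact force between the fingers and microcentrifuge above 1.5 N and value of joint each of start_key, stop_key below 0.002 m); the arm keeps its last pose, push and grip.
It fails at once if the rocker was switched before the lid was latched (value of joint rocker above 0.2 rad and value of joint lid above 0.03 rad).
It fails at once if the blue key was pressed before the machine was switched on (value of joint spin_key above 0.002 m and value of joint rocker below 0.17 rad).
It fails at once if the green or the red key was pressed (value of joint any of start_key, stop_key above 0.002 m).
It fails at once if the lid was lifted further open (value of joint lid above 1.1 rad).
It fails at once if a thing that should be left alone was moved or lifted (distance of any of tip_box, dropper, marker, forceps, cooler from where it was at the start of the episode above 0.025 m).
It also fails if it takes over 40 s, if anything falls off the work surface, if the arm or the gripper's body presses on something with over 40 N, if the wrist force passes 120 N, or if a joint passes its speed limit or range.

### The arm

A 6-joint arm with a two-finger parallel gripper is mounted at the origin on a cart in front of the work surface, level with it; the furniture and walls round the work are solid. World frame = base frame: x ahead of the robot, y to its left, z up, the work surface at z = 0. Lengths are in m, angles in degrees, forces in N, time in s.
With the tool pointing down it reaches from about 0.3 to 0.75 m from the base axis. Payload 8.5 kg.
Tool frame: the origin (TCP) lies at the very end of the fingers, on their centre line; the grasp point (between the pads) lies 19 mm behind it (env.hold_point_z is the distance from the TCP to the grasp point, in m); z points along the fingers, y is the line along which they close (so a half turn about z gives the same grasp; the last joint's range is limited). The gripper opens to 85 mm and grips with 20 to 120 N. Pads are 22 mm wide; open, the fingers measure 114 mm over their backs; the gripper's body (76 mm by 85 mm) begins 54 mm behind the grasp point. The pads swing forward as they close: fully open they stand 13 mm farther back than shut.
Start: joints at [60.602, 21.807, 74.336, -0, 83.858, -12.336], TCP at [0.161, 0.526, 0.231] pointing down, gripper open.
Joint ranges: [-178.18, 178.18], [-50.72, 133.34], [12.68, 142.11], [-81.47, 261.47], [9.98, 163.14], [-165.26, 165.26]. Speed limits (degrees/s): [136.94, 136.94, 180, 180, 180, 180].

### API

Orientations are given as a 3x3 rotation matrix whose columns are the frame's x, y, z axes.
In Python, from rig import env, optics gives the robot as it stands.
- The arm moves only by the shell command python3 -m jog 'ROWS' [OPENING] [FORCE]. ROWS is JSON, a list of rows, each an object with "linear": the shift along the tool's x, y, z in units of 40 mm (1.0 is 40 mm), a list of three; "roll": the turn about the tool's z in units of 5 degrees (1.0 is 5 degrees). A call has 1 to 12 rows; each row shifts and turns the commanded pose from where the row before left it, along the tool's axes as they then stand; what a row does not reach is not made up. A row lasts 1/12 s, in which the tool goes at most 41.7 mm and 7.16 degrees, less where a joint would pass 70% of its speed; a pose out of reach is approached as far as the arm can. A call is refused whole if a number of a shift passes 1 or a number of a turn 1, either way. A call with a gripper value outside its range is refused whole. OPENING is the opening, from -1 (shut) to 1 (fully open), set as the call begins (- or left out, the last holds). The fingers move at their own pace and stop on an object; FORCE is the grip in N (left out, the last holds). Time passes only in rows, so rows that do not move let the fingers close. It gives the time, the measured TCP pose, the force, the opening and the grip force at its end, in the units of the state.
- env.observe(): the state, without advancing time (a new reading comes with each control period).
- optics.get_image(name): name is "scene" or "top" or "wrist"; returns the picture (384x512x3 uint8, red, green, blue); there is no depth.
- optics.calibration(name): a dict with "fov_y" (degrees; the focal length in pixels is half the picture's height over the tangent of half this angle, whatever the lens; pixels are square), "cx", "cy" (the principal point, pixels), "T" (4x4, takes a point from camera to world coordinates). Camera axes: x right, y down, z forward; pixel columns grow to the right and rows downward; lengths in m; the calibration is good to about 2 mm. A picture is of the moment at which its call begins: read the wrist's pose just before it. calibration takes no time and is no camera call; for the wrist camera it gives the pose at the moment of the call.
- env.close_job(): hands the job in; it is judged then, once.
The state is a dict: "time_s": time; "q": joint angles; "qvel": joint speeds; "joint_efforts": joint torques, N m; "position": TCP position; "tool_rot": TCP orientation; "ft_force": force on the tool from outside, world axes, zero at the start; "wrist_torque": the same for the moment, N m; "grip_width": finger opening in m; "gripper_force": force on a finger pad.
Only numpy, scipy, OpenCV 4.12 (cv2) and the standard library are available. Lean on these libraries where they do the work, as an engineer would, in place of code of your own. Each camera call takes 0.05 s, during which the arm holds its last target. There are 200 camera calls.

## Working session

There is one attempt and no reset: what is moved stays moved. The work goes in short steps, Python scripts to look and compute and a shell command to move; the robot and the scene stay as the last step left them, time stands still between calls to the robot, and variables do not carry over. Pictures are saved under pics/ and viewed, at most 10 in all, crops included, and the job is handed in when it is done.

```bash
ls; mkdir -p pics
python3 - <<'E'
from rig import env, optics
import cv2,numpy as np
for n in ("scene","top"):
    im=optics.get_image(n); c=optics.calibration(n); print(n,c)
    cv2.imwrite(f"pics/{n}0.png",cv2.resize(im[:,:,::-1],(800,600),interpolation=cv2.INTER_CUBIC))
s=env.observe(); print(s["time_s"],s["position"],s["tool_rot"],s["grip_width"],s["ft_force"])
E
```

```text
pics
scene {'fov_y': 42.52758186102707, 'cx': 260.7488139743571, 'cy': 204.84033693069622, 'T': array([[-0.90449194, -0.26307063,  0.33569058, -0.1913226 ],
       [-0.42622881,  0.58515155, -0.68987438,  1.39644129],
       [-0.01494418, -0.76706682, -0.64139315,  1.44929568],
       [ 0.        ,  0.        ,  0.        ,  1.        ]])}
top {'fov_y': 50.56074146174878, 'cx': 249.52223921751755, 'cy': 190.4639255046441, 'T': array([[-0.14641146, -0.87047987,  0.46992391, -0.38388988],
       [-0.98918552,  0.1246535 , -0.07728853,  0.07968278],
       [ 0.00870044, -0.47615785, -0.87931678,  1.76920676],
       [ 0.        ,  0.        ,  0.        ,  1.        ]])}
0.1 [0.16124588 0.52555809 0.23081206] [[-9.55986744e-01  2.93409203e-01 -6.20870336e-04]
 [ 2.93409729e-01  9.55986178e-01 -1.07639689e-03]
 [ 2.77718708e-04 -1.21119055e-03 -9.99999228e-01]] 0.08546075513082851 [ 0.29385982 -0.62092536 -0.24353325]
```

View pics/scene0.png

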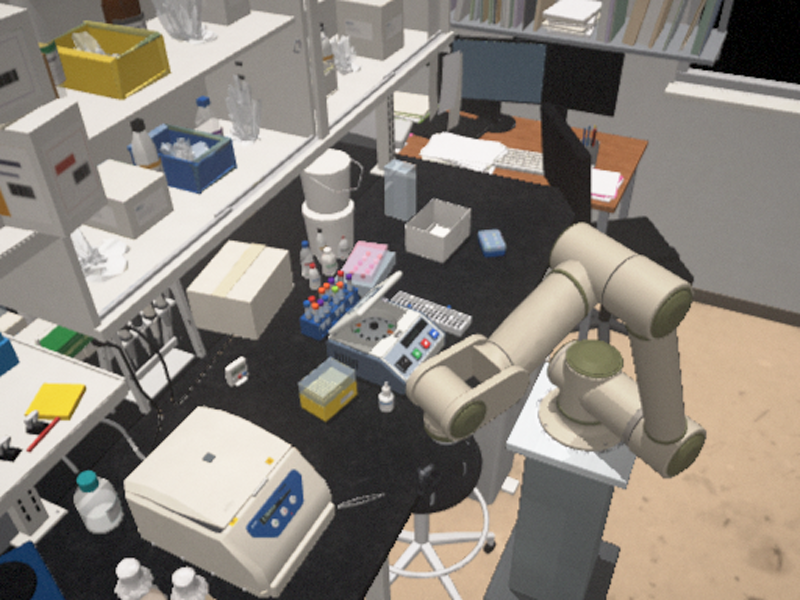

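View pics/top0.png

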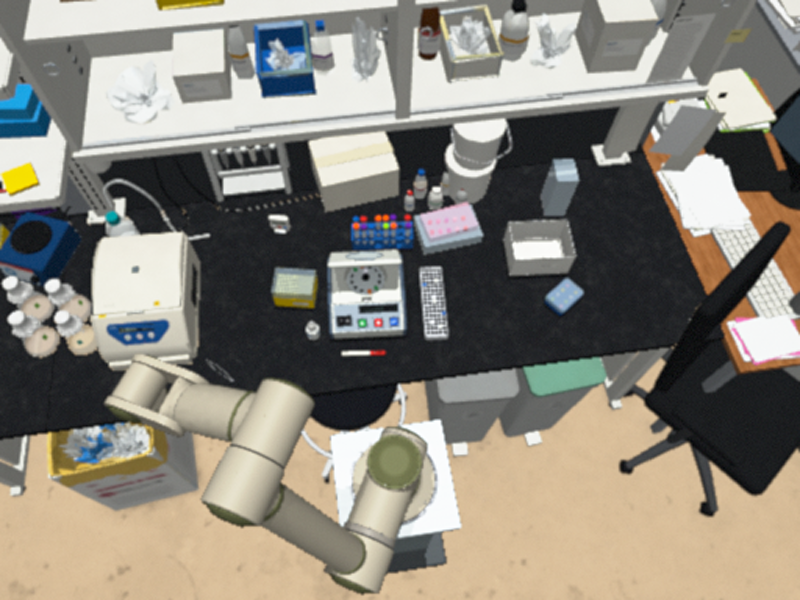

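The centrifuge is at about (367,292) in the enlarged top view. Its lid is open, and the keys face the robot at about (377,323). In the scene view the keys are at about (420,350). I'll enlarge both.

Run:
```python
import cv2,numpy as np
from rig import optics
a=optics.get_image("top")[:,:,::-1][155:230,190:290]
b=optics.get_image("scene")[:,:,::-1][170:245,200:300]
for n,i in(("topc",a),("scenec",b)): cv2.imwrite(f"pics/{n}.png",cv2.resize(i,None,fx=8,fy=8,interpolation=cv2.INTER_CUBIC))
```

```text
(no output)
```

View pics/topc.png

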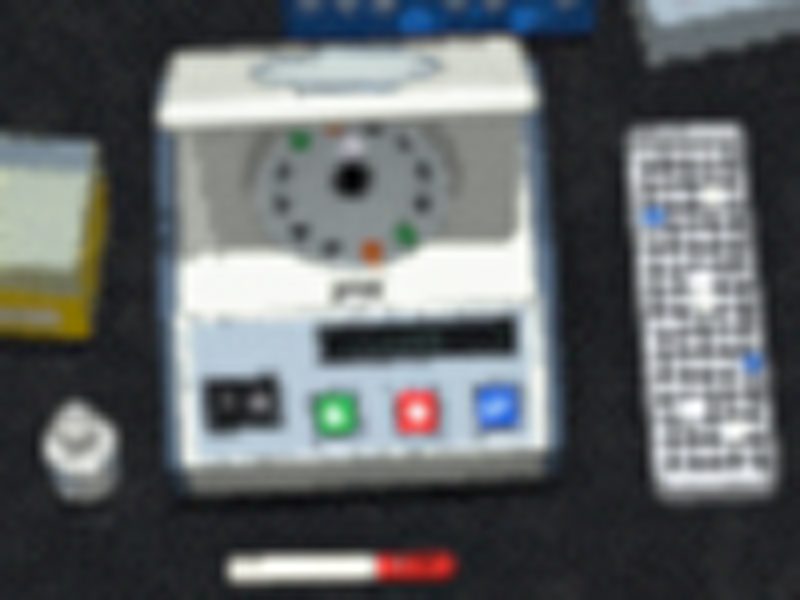

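View pics/scenec.png

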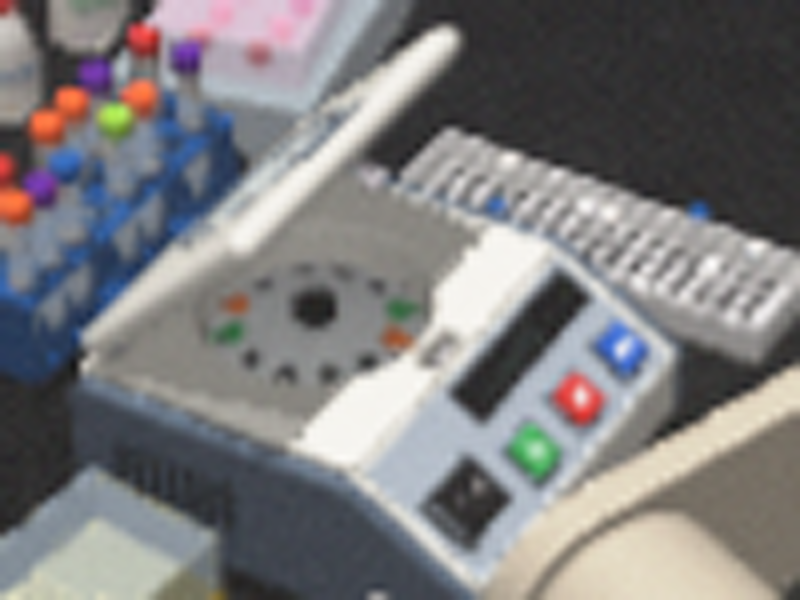

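```bash
cat > h.py <<'E'
import numpy as np
from rig import env, optics
C={n:optics.calibration(n) for n in("top","scene")}
OFF={"top":(190,155),"scene":(200,170)}
def proj(n,p,c=None):
    c=c or C[n]; f=192/np.tan(np.radians(c["fov_y"]/2)); q=np.linalg.inv(c["T"])@np.append(p,1)
    return np.array([c["cx"]+f*q[0]/q[2],c["cy"]+f*q[1]/q[2]])
def c2o(n,u): return (np.array(u)+.5)/8-.5+OFF[n]
a=np.radians(32.2); N=np.array([-np.sin(a),0,np.cos(a)]); S=np.array([np.cos(a),0,np.sin(a)])
def pan(s,y,h): return np.array([-.130,0,.052])+S*s+N*h+np.array([0,y,0])
def lidp(d,y,z,t):  # d forward of hinge, z above, t angle
    return np.array([.1-d*np.cos(t)+0*z- -0 + z*np.sin(t),y,.104+d*np.sin(t)+z*np.cos(t)])
def world(m,p):
    c,s=np.cos(m[2]),np.sin(m[2]); return np.array([m[0]+c*p[0]-s*p[1],m[1]+s*p[0]+c*p[1],p[2]])
E
cat > fit.py <<'E'
from h import *
from scipy.optimize import least_squares
# m: x,y,yaw,skey,tlid
obs=[("top","k",.016,(335,415)),("top","k",-.031,(417,412)),("top","k",-.078,(497,407)),
("scene","k",.016,(533,450)),("scene","k",-.031,(580,399)),("scene","k",-.078,(622,350)),
("top","r",.07,(243,403)),("scene","r",.07,(467,503)),
("top","l",(.103,.001),(160,125)),("top","l",(-.103,.001),(540,106)),
("top","l",(.103,.019),(160,97)),("top","l",(-.103,.019),(540,80)),
("scene","l",(.103,.001),(240,252)),("scene","l",(-.103,.010),(458,35))]
def pt(m,o):
    if o[1]=="k": return world(m,pan(m[3],o[2],.0065))
    if o[1]=="r": return world(m,pan(m[3],o[2],.006))
    return world(m,lidp(.1515,o[2][0],o[2][1],m[4]))
def res(m): return np.concatenate([proj(o[0],pt(m,o))-c2o(o[0],o[3]) for o in obs])
r=least_squares(res,[.5,.05,0,.035,.8],loss="soft_l1")
print(r.x,np.round(res(r.x).reshape(-1,2),2).tolist())
np.save("m.npy",r.x)
E
python3 fit.py
```

```text
[ 0.56520731 -0.00265566 -0.11378904  0.02366405  0.81861964] [[-0.08, -0.35], [-0.23, -0.24], [-0.14, 0.13], [-0.45, -0.18], [-0.52, -0.27], [-0.14, -0.42], [-0.19, 1.44], [0.87, 0.91], [1.01, -0.22], [-0.39, 1.06], [0.84, -0.68], [-0.45, 0.35], [0.37, 0.36], [-0.49, -0.94]]
```

The pose fit is consistent to about 1 px: the machine is at (0.565, -0.003), yaw -6.5°, with the lid at about 0.82 rad. Next I shut the fingers, rise and align.

```bash
cat > go.py <<'E'
from h import *
import sys
m=np.load("m.npy")
def delta(p):  # world goal -> tool units
    s=env.observe(); return np.round(s["tool_rot"].T@(p-s["position"])/.04,2)
def state():
    s=env.observe(); R=s["tool_rot"]; c,sn=np.cos(m[2]),np.sin(m[2]); d=s["position"]-[m[0],m[1],0]
    print("t",round(s["time_s"],2),"Cpos",np.round([c*d[0]+sn*d[1],-sn*d[0]+c*d[1],d[2]],4),"F",np.round(s["ft_force"],1),"yawerr deg",round(np.degrees(np.arctan2(R[1,1],R[0,1])-np.pi/2-m[2]),2))
if __name__=="__main__":
    state()
    for a in sys.argv[1:]:
        g=np.array(eval(a)); print(a,"units",delta(world(m,g)))
E
python3 -m jog '[{"linear":[0,0,-0.8],"roll":-1},{"linear":[0,0,-0.7],"roll":-1},{"linear":[0,0,0],"roll":-0.12},{"linear":[0,0,0],"roll":0}]' -1 40; python3 go.py "[-.09,0,.29]" "[.03,0,.29]"
```

```text
time_s: 0.53
position: [0.1615, 0.5261, 0.2924]
tool_rot: [[-0.994, 0.113, 0.001], [0.113, 0.994, 0.002], [-0.001, 0.003, -1.0]]
ft_force: [-0.4, 0.1, -1.8]
grip_width: 0.0385
gripper_force: 0.0
t 0.53 Cpos [-0.4611  0.4795  0.2924] F [-0.4  0.1 -1.8] yawerr deg 0.06
[-.09,0,.29] units [ -9.27 -12.     0.04]
[.03,0,.29] units [-12.27 -12.     0.04]
```

```bash
python3 -m jog '[{"linear":[-0.4,-0.6,0],"roll":0},{"linear":[-0.4,-0.6,0],"roll":0},{"linear":[-0.4,-0.6,0],"roll":0},{"linear":[-0.4,-0.6,0],"roll":0},{"linear":[-0.4,-0.6,0],"roll":0},{"linear":[-0.4,-0.6,0],"roll":0},{"linear":[-0.4,-0.6,0],"roll":0},{"linear":[-0.4,-0.6,0],"roll":0},{"linear":[-0.4,-0.6,0],"roll":0},{"linear":[-0.4,-0.6,0],"roll":0}]' >/dev/null; python3 -m jog '[{"linear":[-0.4,-0.6,0],"roll":0},{"linear":[-0.4,-0.6,0],"roll":0},{"linear":[-0.4,-0.6,0],"roll":0},{"linear":[-0.4,-0.6,0],"roll":0},{"linear":[-0.4,-0.6,0],"roll":0},{"linear":[-0.4,-0.6,0],"roll":0},{"linear":[-0.4,-0.6,0],"roll":0},{"linear":[-0.4,-0.6,0],"roll":0},{"linear":[-0.4,-0.6,0],"roll":0},{"linear":[-0.4,-0.6,0],"roll":0},{"linear":[0,0,0],"roll":0},{"linear":[0,0,0],"roll":0}]'; python3 go.py "[.03,0,.27]"
python3 - <<'E'
from rig import env,optics
import cv2,pickle
c=optics.calibration("wrist"); im=optics.get_image("wrist")
pickle.dump(c,open("w1.pkl","wb")); print(c)
cv2.imwrite("pics/w1.png",cv2.resize(im[:,:,::-1],(800,600),interpolation=cv2.INTER_CUBIC))
E
```

```text
time_s: 2.37
position: [0.4252, 0.012, 0.2899]
tool_rot: [[-0.993, 0.116, -0.003], [0.116, 0.993, 0.001], [0.003, 0.0, -1.0]]
ft_force: [-0.2, 0.9, 0.3]
grip_width: -0.0002
gripper_force: 0.0
t 2.37 Cpos [-0.1408 -0.0014  0.2899] F [-0.2  0.9  0.3] yawerr deg -0.14
[.03,0,.27] units [-4.27  0.04  0.49]
{'fov_y': 59.51091385253117, 'cx': 254.83068949029573, 'cy': 195.1339299232006, 'T': array([[ 0.11707578,  0.94932784,  0.29166747,  0.35135999],
       [ 0.99312194, -0.11233903, -0.03299635,  0.02094911],
       [ 0.00144129,  0.29352443, -0.95595049,  0.43223075],
       [ 0.        ,  0.        ,  0.        ,  1.        ]])}
```

View pics/w1.png

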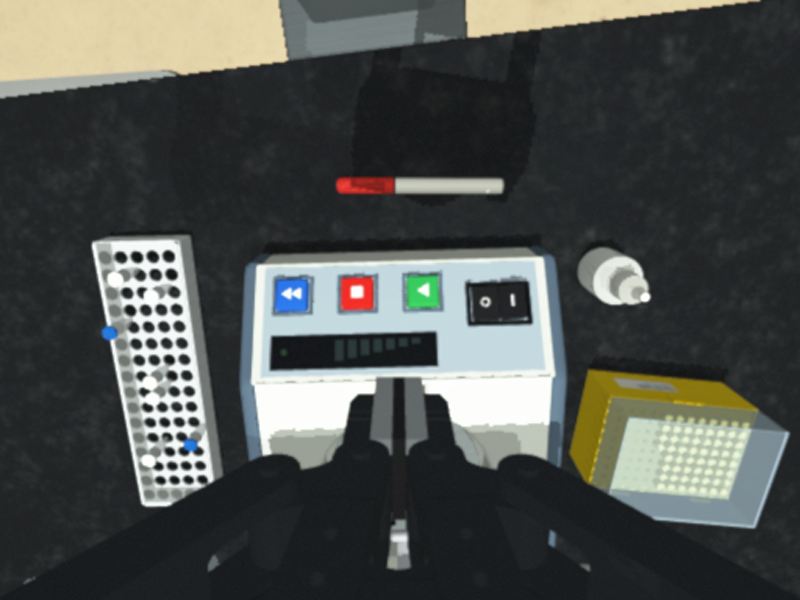

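The wrist view is clear: blue key (292,294), red (357,293), green (422,292), rocker middle (499,302) with its "|" end on the machine's left, at the right of the picture. The fingertips are about 13 mm thick. I refit with these points.

```bash
cat > fit2.py <<'E'
from fit import *
import pickle
w=pickle.load(open("w1.pkl","rb"))
W=[("k",.016,(422,292)),("k",-.031,(357,293)),("k",-.078,(292,294)),("r",.07,(499,302))]
C["wrist"]=w
def ptw(m,k,y): return world(m,pan(m[3],y,.007) if k=="k" else pan(m[5],y,.006))
def res2(m):
    a=[]
    for o in obs:
        p=ptw(m,"r",.07) if o[1]=="r" else pt(m,o)
        a.append((proj(o[0],p)-c2o(o[0],o[3]))*(1 if o[1]!="l" else .6))
    for k,y,u in W: a.append(proj("wrist",ptw(m,k,y))-((np.array(u)+.5)*.64-.5))
    return np.concatenate(a)
r=least_squares(res2,list(r.x)+[.026],loss="soft_l1")
print(r.x,np.round(res2(r.x).reshape(-1,2),2).tolist())
m=r.x; np.save("m.npy",m)
print("C-frame key top",pan(m[3],-.078,.0075),"rocker",pan(m[5],.085,.008))
E
python3 fit2.py; python3 go.py "[.03,0,.27]"
```

```text
[ 0.56520731 -0.00265566 -0.11378904  0.02366405  0.81861964] [[-0.08, -0.35], [-0.23, -0.24], [-0.14, 0.13], [-0.45, -0.18], [-0.52, -0.27], [-0.14, -0.42], [-0.19, 1.44], [0.87, 0.91], [1.01, -0.22], [-0.39, 1.06], [0.84, -0.68], [-0.45, 0.35], [0.37, 0.36], [-0.49, -0.94]]
[ 0.56621304 -0.00095841 -0.10295149  0.02269777  0.81478263  0.03066249] [[-0.19, -0.26], [-0.35, -0.25], [-0.27, 0.02], [-0.48, 0.0], [-0.66, -0.13], [-0.38, -0.32], [-0.37, -0.06], [-0.48, -0.18], [0.37, -0.02], [-0.48, 0.5], [0.25, -0.29], [-0.53, 0.08], [0.17, 0.45], [-0.61, -0.45], [0.32, -0.13], [-0.05, -0.17], [-0.39, -0.21], [-0.42, -0.12]]
C-frame key top [-0.11478988 -0.078       0.07044155] rocker [-0.10831662  0.085       0.07510886]
t 2.42 Cpos [-0.142  -0.0008  0.2903] F [-0.7 -0.8  0.5] yawerr deg -0.67
[.03,0,.27] units [-4.3   0.07  0.5 ]
```

```bash
python3 -m jog '[{"linear":[-0.6,0.01,0],"roll":-0.1},{"linear":[-0.6,0.01,0],"roll":-0.03},{"linear":[-0.6,0.01,0],"roll":0},{"linear":[-0.6,0.01,0],"roll":0},{"linear":[-0.6,0.01,0],"roll":0},{"linear":[-0.6,0.01,0],"roll":0},{"linear":[-0.63,0.01,0],"roll":0},{"linear":[0,0,0.5],"roll":0},{"linear":[0,0,0.5],"roll":0},{"linear":[0,0,0],"roll":0},{"linear":[0,0,0],"roll":0}]'; python3 go.py "[.027,0,.222]" "[-.013,0,.177]" "[-.03,0,.134]" "[-.0315,0,.118]"
```

```text
time_s: 3.33
position: [0.5932, -0.0007, 0.2509]
tool_rot: [[-0.995, 0.1, -0.002], [0.1, 0.995, 0.001], [0.002, 0.0, -1.0]]
ft_force: [0.7, -0.1, 1.3]
grip_width: 0.0001
gripper_force: 0.0
t 3.33 Cpos [0.0268 0.003  0.2509] F [ 0.7 -0.1  1.3] yawerr deg 0.14
[.027,0,.222] units [-0.01 -0.07  0.72]
[-.013,0,.177] units [ 0.99 -0.07  1.85]
[-.03,0,.134] units [ 1.41 -0.07  2.92]
[-.0315,0,.118] units [ 1.45 -0.07  3.32]
```

```bash
python3 -m jog '[{"linear":[0,-0.03,0.36],"roll":0},{"linear":[0,-0.03,0.36],"roll":0},{"linear":[0.17,0,0.19],"roll":0},{"linear":[0.17,0,0.19],"roll":0},{"linear":[0.17,0,0.19],"roll":0},{"linear":[0.17,0,0.19],"roll":0},{"linear":[0.17,0,0.19],"roll":0},{"linear":[0.15,0,0.18],"roll":0},{"linear":[0,0,0],"roll":0}]'; python3 go.py;  python3 -m jog '[{"linear":[0.08,0,0.18],"roll":0},{"linear":[0.08,0,0.18],"roll":0},{"linear":[0.07,0,0.18],"roll":0},{"linear":[0.07,0,0.18],"roll":0},{"linear":[0.06,0,0.18],"roll":0},{"linear":[0.06,0,0.17],"roll":0},{"linear":[0,0,0],"roll":0}]'; python3 go.py
```

```text
time_s: 4.08
position: [0.5529, 0.0005, 0.1779]
tool_rot: [[-0.995, 0.101, -0.0], [0.101, 0.995, 0.0], [0.0, 0.0, -1.0]]
ft_force: [0.9, 0.2, -0.0]
grip_width: -0.0003
gripper_force: 0.0
t 4.08 Cpos [-1.340e-02  1.000e-04  1.779e-01] F [ 0.9  0.2 -0. ] yawerr deg 0.11
time_s: 4.67
position: [0.5367, 0.0015, 0.1333]
tool_rot: [[-0.995, 0.101, -0.001], [0.101, 0.995, 0.0], [0.001, 0.0, -1.0]]
ft_force: [0.4, 0.9, -0.5]
grip_width: -0.0003
gripper_force: 0.0
t 4.67 Cpos [-0.0296 -0.0006  0.1333] F [ 0.4  0.9 -0.5] yawerr deg 0.08
```

```bash
for i in 1; do python3 -m jog '[{"linear":[0,0,0.1],"roll":0},{"linear":[0,0,0.1],"roll":0},{"linear":[0,0,0.05],"roll":0},{"linear":[0,0,0],"roll":0}]'; done; python3 -m jog '[{"linear":[0,0,0.06],"roll":0},{"linear":[0,0,0.06],"roll":0},{"linear":[0,0,0],"roll":0},{"linear":[0,0,0],"roll":0}]'
```

```text
time_s: 5.0
position: [0.537, 0.0015, 0.124]
tool_rot: [[-0.995, 0.101, -0.001], [0.101, 0.995, 0.0], [0.001, 0.0, -1.0]]
ft_force: [-0.3, 0.2, -0.6]
grip_width: -0.0
gripper_force: 0.0
time_s: 5.33
position: [0.5375, 0.0014, 0.1218]
tool_rot: [[-0.995, 0.101, 0.002], [0.101, 0.995, -0.001], [-0.002, -0.001, -1.0]]
ft_force: [-5.6, 0.2, 18.0]
grip_width: 0.0003
gripper_force: 9.1
```

```bash
python3 -m jog '[{"linear":[0,0,0.06],"roll":0},{"linear":[0,0,0],"roll":0},{"linear":[0,0,0],"roll":0}]'; python3 -m jog '[{"linear":[0,0,-0.4],"roll":0},{"linear":[0,0,-0.6],"roll":0},{"linear":[0.4,0,-0.6],"roll":0},{"linear":[0.6,0,0],"roll":0},{"linear":[0.6,0,0],"roll":0},{"linear":[0,0,0],"roll":0}]'
python3 - <<'E'
from rig import optics
import cv2,numpy as np
b=optics.get_image("scene")[:,:,::-1][170:245,200:300]
a=optics.get_image("wrist")[:,:,::-1]
cv2.imwrite("pics/lid.png",np.hstack([cv2.resize(b,None,fx=4,fy=4,interpolation=2),cv2.resize(a,(400,300))]))
E
python3 go.py "[-.1083,.085,.12]"
```

```text
time_s: 5.58
position: [0.5376, 0.0014, 0.1215]
tool_rot: [[-0.995, 0.101, 0.004], [0.101, 0.995, -0.001], [-0.004, -0.001, -1.0]]
ft_force: [-12.6, 1.6, 37.0]
grip_width: 0.0
gripper_force: 18.5
time_s: 6.08
position: [0.4702, 0.0087, 0.1816]
tool_rot: [[-0.995, 0.101, -0.002], [0.101, 0.995, 0.0], [0.002, 0.0, -1.0]]
ft_force: [0.2, -0.8, -0.1]
grip_width: -0.0003
gripper_force: 0.0
t 6.18 Cpos [-0.0931 -0.0007  0.1817] F [ 0.2 -0.2  0.3] yawerr deg 0.08
[-.1083,.085,.12] units [0.38 2.14 1.54]
```

View pics/lid.png

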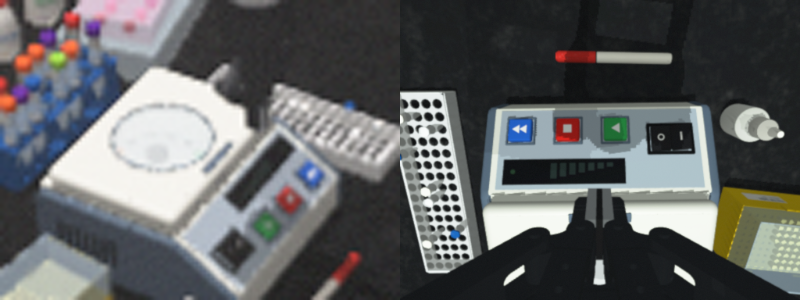

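The lid lies flat and stopped hard at its shut height, so it is latched. Next is the rocker, with the rear edge of the tip landing on its face.

```bash
python3 -m jog '[{"linear":[0.19,0.53,0],"roll":0},{"linear":[0.19,0.53,0],"roll":0},{"linear":[0.19,0.53,0],"roll":0},{"linear":[0,0.53,0],"roll":0},{"linear":[0,0,0.5],"roll":0},{"linear":[0,0,0.6],"roll":0},{"linear":[0,0,0.6],"roll":0},{"linear":[0,0,0.3],"roll":0},{"linear":[0,0,0],"roll":0}]' ; python3 go.py; python3 -m jog '[{"linear":[0,0,0.1],"roll":0},{"linear":[0,0,0.1],"roll":0},{"linear":[0,0,0.1],"roll":0},{"linear":[0,0,0.1],"roll":0},{"linear":[0,0,0],"roll":0}]'; python3 go.py
```

```text
time_s: 6.93
position: [0.4592, 0.0947, 0.0988]
tool_rot: [[-0.995, 0.101, -0.005], [0.101, 0.995, 0.0], [0.005, -0.0, -1.0]]
ft_force: [-1.2, 0.2, -0.1]
grip_width: -0.0003
gripper_force: 0.0
t 6.93 Cpos [-0.1163  0.0841  0.0988] F [-1.2  0.2 -0.1] yawerr deg 0.08
time_s: 7.35
position: [0.4593, 0.0946, 0.085]
tool_rot: [[-0.995, 0.101, -0.0], [0.101, 0.995, -0.0], [0.0, -0.0, -1.0]]
ft_force: [-0.9, 0.5, 0.3]
grip_width: 0.0003
gripper_force: 0.0
t 7.35 Cpos [-0.1161  0.0841  0.085 ] F [-0.9  0.5  0.3] yawerr deg 0.08
```

```bash
for i in 1 2 ; do :; done; python3 -m jog '[{"linear":[0,0,0.05],"roll":0},{"linear":[0,0,0.05],"roll":0},{"linear":[0,0,0.05],"roll":0},{"linear":[0,0,0],"roll":0}]' | grep -E "pos|ft"; python3 -m jog '[{"linear":[0,0,0.05],"roll":0},{"linear":[0,0,0.05],"roll":0},{"linear":[0,0,0],"roll":0}]' | grep -E "pos|ft";python3 -m jog '[{"linear":[0,0,0.04],"roll":0},{"linear":[0,0,0.04],"roll":0},{"linear":[0,0,0],"roll":0}]' | grep -E "pos|ft"
```

```text
position: [0.4593, 0.0946, 0.0791]
ft_force: [0.8, 1.2, -0.9]
position: [0.4598, 0.0946, 0.0771]
ft_force: [-7.0, 0.4, 23.5]
position: [0.46, 0.0946, 0.0764]
ft_force: [-16.8, -2.0, 55.7]
```

```bash
python3 -m jog '[{"linear":[0,0,-0.5],"roll":0},{"linear":[0,0,-1],"roll":0},{"linear":[-0.5,-0.5,-1],"roll":0},{"linear":[-0.5,-0.5,-0.5],"roll":0},{"linear":[0,-0.5,0],"roll":0},{"linear":[0,0,0],"roll":0}]'|head -2
python3 - <<'E'
from rig import optics
import cv2,numpy as np,pickle
c=optics.calibration("wrist");pickle.dump(c,open("w2.pkl","wb"))
a=optics.get_image("wrist")[:,:,::-1]; cv2.imwrite("pics/w2full.png",a)
from h import *
m=np.load("m.npy"); u=proj("w",world(m,pan(.0307,.07,.006)),c).astype(int); print(u)
x0,y0=max(u[0]-60,0),max(u[1]-45,0)
cv2.imwrite("pics/rk.png",cv2.resize(a[y0:y0+90,x0:x0+120],None,fx=6,fy=6,interpolation=2)); print(x0,y0)
E
python3 go.py
```

```text
time_s: 8.68
position: [0.4913, 0.0316, 0.187]
[313 152]
t 8.73 Cpos [-0.0789  0.026   0.1862] F [0.4 0.4 0. ] yawerr deg -0.05Traceback (most recent call last):
  File "<stdin>", line 8, in <module>
IndexError: invalid index to scalar variable.
```

Run:
```python
import cv2
a=cv2.imread("pics/w2full.png")[97:187,233:353]
cv2.imwrite("pics/rk.png",cv2.resize(a,None,fx=6,fy=6,interpolation=2))
```

```text
(no output)
```

View pics/rk.png

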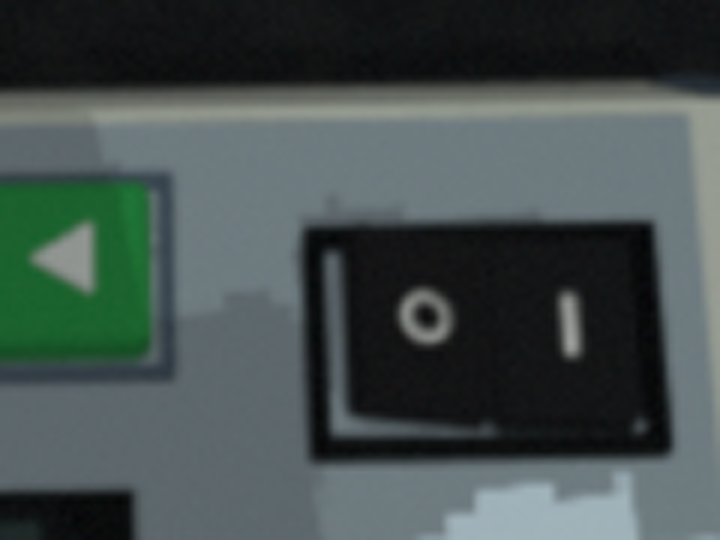

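The O end stands clear of its frame while the I end is sunk, which suggests the rocker is on. I'll compare with the picture from before.

Run:
```python
import cv2
a=cv2.imread("pics/w1.png")[260:345,390:550]
cv2.imwrite("pics/rk0.png",cv2.resize(a,None,fx=4,fy=4,interpolation=2))
```

```text
(no output)
```

View pics/rk0.png

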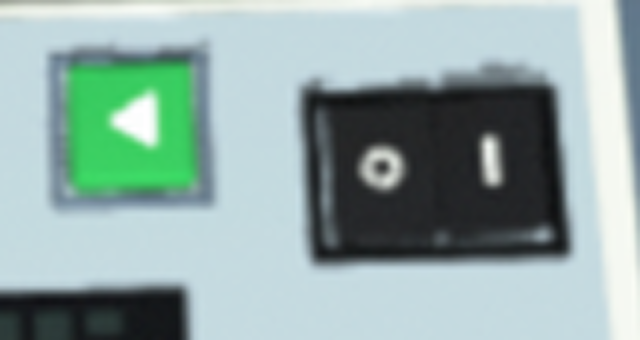

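Before, the gap was wide at the I end; now it is wide at the O end, so the rocker is on. Next, the blue key.

```bash
python3 -m jog '[{"linear":[0.22,-0.52,0],"roll":0},{"linear":[0.22,-0.52,0],"roll":0},{"linear":[0.22,-0.52,0],"roll":0},{"linear":[0.22,-0.52,0],"roll":0},{"linear":[0.22,-0.52,0],"roll":0},{"linear":[0,0,0.5],"roll":0},{"linear":[0,0,0.7],"roll":0},{"linear":[0,0,0.6],"roll":0},{"linear":[0,0,0.3],"roll":0},{"linear":[0,0,0.2],"roll":0},{"linear":[0,0,0],"roll":0},{"linear":[0,0,0],"roll":0}]' |grep ft; python3 go.py "[-.1228,-.078,.076]"
```

```text
ft_force: [1.2, 0.3, -0.2]
t 9.73 Cpos [-0.1228 -0.0765  0.0942] F [ 1.2  0.3 -0.2] yawerr deg 0.11
[-.1228,-.078,.076] units [-0.   -0.04  0.46]
```

```bash
python3 -m jog '[{"linear":[0,-0.04,0.12],"roll":0},{"linear":[0,0,0.12],"roll":0},{"linear":[0,0,0.12],"roll":0},{"linear":[0,0,0.1],"roll":0},{"linear":[0,0,0],"roll":0},{"linear":[0,0,0],"roll":0}]' | grep -E "pos|ft"; python3 -m jog '[{"linear":[0,0,0.05],"roll":0},{"linear":[0,0,0.05],"roll":0},{"linear":[0,0,0],"roll":0}]' | grep -E "pos|ft";python3 -m jog '[{"linear":[0,0,0.04],"roll":0},{"linear":[0,0,0.02],"roll":0},{"linear":[0,0,0],"roll":0}]' | grep -E "pos|ft"
```

```text
position: [0.4359, -0.0664, 0.0756]
ft_force: [0.3, -0.5, 0.5]
position: [0.436, -0.0665, 0.0716]
ft_force: [-0.6, -0.5, 1.9]
position: [0.4362, -0.0665, 0.0694]
ft_force: [0.7, -0.6, 3.8]
```

```bash
python3 -m jog '[{"linear":[0,0,0.04],"roll":0},{"linear":[0,0,0],"roll":0},{"linear":[0,0,0],"roll":0}]' | grep -E "pos|ft"; python3 -m jog '[{"linear":[0,0,0.03],"roll":0},{"linear":[0,0,0],"roll":0},{"linear":[0,0,0],"roll":0}]' | grep -E "pos|ft"
```

```text
position: [0.4361, -0.0665, 0.0679]
ft_force: [0.2, 0.2, 5.1]
position: [0.4364, -0.0666, 0.0674]
ft_force: [-1.0, 1.8, 15.1]
```

```bash
python3 -m jog '[{"linear":[0,0,0.01],"roll":0},{"linear":[0,0,0],"roll":0},{"linear":[0,0,0],"roll":0},{"linear":[0,0,0],"roll":0},{"linear":[0,0,0],"roll":0}]' | grep -E "time|pos|ft"
python3 - <<'E'
from rig import optics
import cv2,numpy as np
w=optics.get_image("wrist")[:,:,::-1]; s=optics.get_image("scene")[:,:,::-1][190:250,220:300]
cv2.imwrite("pics/fin.png",np.hstack([cv2.resize(w,(400,300)),cv2.resize(s,(400,300),interpolation=2)]))
E
```

```text
time_s: 11.65
position: [0.4364, -0.0666, 0.0673]
ft_force: [-2.3, 0.4, 17.8]
```

View pics/fin.png

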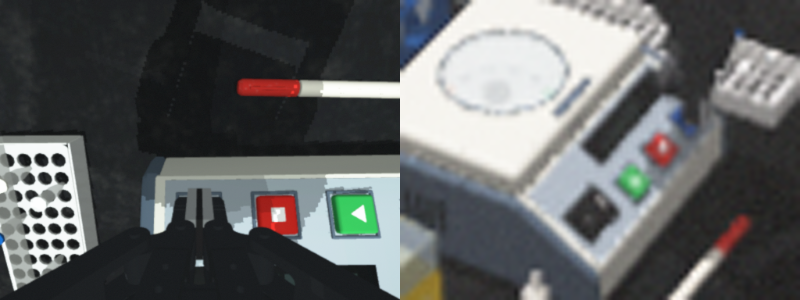

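The tip is on the blue key, at about (197,210) in the left picture. It is holding with 18 N at the hard stop, the red and green keys are clear, and the lid is flat. I'm handing in.

```bash
python3 -c "
from rig import env
print(env.close_job())"
```

```text
the job is handed in; nothing more can be done
None
```

The job is handed in with no verdict returned: the lid looks latched, the rocker looks on, and the blue key is held at its stop with about 18 N; the one odd moment was about 56 N at the wrist during the rocker press.

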